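Hold a stock bar in the sawing jig

TASK

Lift the lid of the orange case right back until it rests on its stop, take out the dark grey bar and lay it along the fence of the sawing jig with its end up against the brass stop block. Then press it flush against the fence and down on the bed together with one firm diagonal push, your hand on the long side of the saw slot and well clear of it, and finish still holding it pressed like that, ready for a colleague to saw. Leave the blue bar in the case and do not disturb the other things on the bench.

Things in the scene. Friction and masses are not known exactly. Their poses are not given: they have to be found in the camera images.
- case: Orange case, fixed, 190 (x) x 240 (y) x 80 high without lid, walls 5. Origin: centre of underside; x points away from the robot to the hinge side, y left along the hinge, z up. A grey tray inside (top at 32) holds two bars along y, one at x = -45, one at x = +35 (which is which varies): 42 clear between them, 26 to the front wall, 36 to the back. Ridges 8 high locate them with 2 mm play.
- lid (a joint): Angle of the case's flat lid (190 x 240 x 10, 0.35 kg): 0 shut, 1.85 rad fully back on its stop. Let go below about 1.5 rad it falls shut; beyond about 1.6 rad it tips back onto its stop by itself and stays.
- lid_handle (a point): Middle of the lid's handle: steel round bar, 11 thick, 100 long, parallel to the hinge, 35 out from the lid's front edge on two thin posts (85 apart), 29 clear behind it. Lid shut: 85 above the bench, over free space. It swings up with the lid, 225 from the hinge line, to about 300 high.
- lid_hinge (a point): Middle of the lid's hinge line, on the far top edge of the case (80 above the bench); the lid turns about the case's y axis.
- bar_grey: The workpiece: loose, dark grey plastic bar, 38 (x) x 160 (y, its length) x 38 high, about 0.3 kg. Origin at the centre of its underside, z up. In the case its underside is 32 above the bench and its top 70 (10 below the rim).
- bar_grey_center (a point): Centre of the dark grey bar's volume, 19 above its underside.
- bar_blue: The other bar in the case, blue, same size; to be left there.
- jig: Sawing jig, bolted to the bench; origin at the centre of its underside, x away from the robot towards the fence, y to the left along the fence, z up. The bed's top is 12 above the bench. A bar seated in the jig lies along y with its centre at x = 21, y = 5, z = 31. For sawing, a bar should bear with some 10 N on the fence and 10 N or more on the bed; friction at either face (coefficient about 0.6) takes part of a push.
- jig_bed: The jig's flat aluminium bed, 150 (x) x 260 (y) x 10, centred on the jig, axes as the jig; top face 12 above the bench.
- jig_fence: Blue fence along the far side of the bed, 260 long (y), 16 thick, 18 high above the bed: 20 lower than the top of a bar lying against it. Origin on the bed, in its near face (looks to -x), midway along: jig x = 40, y = 0, z = 12. A 4 mm saw slot cuts it at jig y = 55, carried on as a thin black line across the bed; the long side of the slot is -y.
- jig_stop: Brass stop block at the fence's left end, 25 long (y), 26 high above the bed, 36 out from the fence; black knob on top (50 above the bench). Origin on the bed in the corner of the fence's near face and the block's right-hand face (jig x = 40, y = 85). That face looks to -y; the bar's end butts against it. It is 30 left of the saw slot.
- saw: Fine saw lying behind the jig, 300 long, brass back and wooden handle; bystander.
- coupon: Loose sawn-off piece of dark grey bar, 38 x 30 x 38, on the bench left of the jig; bystander.
- calliper: Digital calliper lying at the left side, 210 long, 14 high; bystander.
- marker_beaker: Glass beaker of markers, 76 wide, 150 high, at the back, in the middle; bystander.
- slide_trays: Stack of small cream trays, 75 x 55 x 44 high, at the right side; bystander.
- sample_bottle: Amber sample bottle, 64 wide, 150 high, at the right side; bystander.

How it is judged:
By the outcome, as a careful person would: the job done as asked, in the order asked, and still so for the second after the job is handed in, while the arm keeps its last pose, push and grip.
It also fails if it takes over 72 s, if anything falls off the work surface, if the arm or the gripper's body presses on something with over 40 N, if the wrist force passes 120 N, or if a joint passes its speed limit or range.

ROBOT

A 6-joint arm with a two-finger parallel gripper is mounted at the origin on the work surface. World frame = base frame: x ahead of the robot, y to its left, z up, the work surface at z = 0. Lengths are in mm, angles in degrees, forces in N, time in s.
With the tool pointing down it reaches from about 350 to 850 mm from the base axis. Payload 8.1 kg.
Tool frame: the origin (TCP) lies midway between the tips of the shut fingers; the grasp point (between the pads) lies 19 mm behind it (r.grasp_offset is the distance from the TCP to the grasp point, in mm); z points along the fingers, x is the direction in which the jaws open and shut, and the axes are right-handed (so a half turn about z gives the same grasp; the last joint's range is limited). The gripper opens to 85 mm and grips with 20 to 120 N. Pads are 22 mm wide; open, the fingers measure 114 mm over their backs; the gripper's body (76 mm by 85 mm) begins 54 mm behind the grasp point. The pads swing forward as they close: fully open they stand 13 mm farther back than shut.
Start: joints at [-69.064, 7.471, 85.268, -0, 87.261, -4.893], TCP at [261.431, -540.055, 231.292] pointing down, gripper open.
Joint ranges: [-169.43, 169.43], [-51.17, 129.36], [1.28, 143.12], [-76.62, 256.62], [0, 156.53], [-152.29, 152.29]. Speed limits (degrees/s): [136.94, 136.94, 159.86, 180, 180, 180].

INTERFACE

Orientations are given as [roll, pitch, yaw] about the fixed x, y, z axes, in that order (R = Rz(yaw) Ry(pitch) Rx(roll)).
In Python, from bench import r, optics, hand_in gives the robot as it stands.
- The arm moves only by the shell command python3 -m pendant 'ROWS' [FORCE]. ROWS is JSON, a list of rows, each a list of 5 numbers: the opening, from 0 (shut) to 1 (fully open), then the shift along the tool's x, y, z in mm, then the turn about the tool's z in degrees. A call has 1 to 10 rows; each row shifts and turns the commanded pose from where the row before left it, along the tool's axes as they then stand; what a row does not reach is not made up. A row lasts 1/10 s, in which the tool goes at most 50 mm and 8.59 degrees, less where a joint would pass 70% of its speed; a pose out of reach is approached as far as the arm can. A call with a gripper value outside its range is refused whole. The fingers move at their own pace and stop on an object; FORCE is the grip in N (left out, the last holds). Time passes only in rows, so rows that do not move let the fingers close. It gives the time, the measured TCP pose, the force and the opening at its end, in the units of the state.
- r.sense(): the state, without advancing time (a new reading comes with each control period).
- optics.snapshot(name): name is "scene" or "top" or "wrist"; returns (picture, depth): 400x640x3 uint8, blue, green, red; 400x640 float32, mm along the optical axis (not along the pixel's ray), 0 where there is no reading.
- optics.camera_params(name): a dict with "camera_matrix" (3x3 intrinsics, pixels), "k1" (the pictures are not rectified: a ray, as slopes to the right and down, at radius r is drawn at 1 + k1 r^2 times it, then the intrinsics apply), "eye" and "orientation" of the camera in the world. Camera axes: x right, y down, z forward; pixel columns grow to the right and rows downward; lengths in mm; the calibration is good to about 2 mm. A picture is of the moment at which its call begins: read the wrist's pose just before it. camera_params takes no time and is no camera call; for the wrist camera it gives the pose at the moment of the call.
- hand_in(): hands the job in, once; it reports no verdict.
Trained networks look in the newest picture that a camera, given by its name, has taken for a name from the list of things; names that differ only in an ending like _2 or _b are one class to them, and where a whole thing is asked for, a point or a joint stands for the part that bears it (a point fixed in the world has none). Each returns a list of dicts, best first, with "score" (0 to 1); they miss things now and then, are a little off and sometimes report something else, mostly with a low value. They report only what shows in the picture. A call takes as long as a camera call.
- optics.search_frame(camera, query): "at" ([x, y, z] in mm, in world coordinates, good to about 4 mm: the middle of the surface that is visible of it).
The state is a dict: "time": time; "joint_pos": joint angles; "qd": joint speeds; "joint_efforts": joint torques, N m; "tool_pos": TCP position; "tcp_rot": TCP orientation; "ft_force": force on the tool from outside, world axes, zero at the start; "wrist_torque": the same for the moment, N m; "finger_gap": finger opening in mm.
Only numpy, scipy, OpenCV 4.12 (cv2) and the standard library are available. Lean on these libraries where they do the work, as an engineer would, in place of code of your own. Each camera call takes 0.05 s, during which the arm holds its last target. There are 200 camera calls.

## Working session

There is one attempt and no reset: what is moved stays moved. The work goes in short steps, Python scripts to look and compute and a shell command to move; the robot and the scene stay as the last step left them, time stands still between calls to the robot, and variables do not carry over. Pictures are saved under pics/ and viewed, about 8 in all and at most 12, crops included, and the job is handed in when it is done.

```bash
ls; mkdir -p pics; cat > h.py <<'E'
import numpy as np, cv2
from bench import r, optics, hand_in
from scipy.spatial.transform import Rotation as R
def snap(cam,name=None):
    p=optics.camera_params(cam); im,d=optics.snapshot(cam)
    if name: cv2.imwrite(f'pics/{name}.png',im)
    return im,d,p
def rot(p):
    o=np.array(p['orientation'],float)
    return o if o.shape==(3,3) else R.from_euler('xyz',o,degrees=True).as_matrix()
def cloud(d,p):
    K=np.array(p['camera_matrix'],float); v,u=np.mgrid[:d.shape[0],:d.shape[1]]
    pts=np.stack([u.ravel(),v.ravel()],1).astype(float)[:,None]
    n=np.stack([(pts[:,0,0]-K[0,2])/K[0,0],(pts[:,0,1]-K[1,2])/K[1,1]],1); s=n.copy()
    for _ in range(8): s=n/(1+p['k1']*(s**2).sum(1,keepdims=True))
    z=d.ravel()[:,None]; c=np.hstack([s*z,z])
    w=c@rot(p).T+np.array(p['eye'],float); w[z[:,0]<=0]=np.nan
    return w.reshape(d.shape+(3,))
E
python3 - <<'E'
from h import *
for c in('scene','top'):
    im,d,p=snap(c,c); 
    print(c,p['eye'],p['orientation'])
    np.savez(c,im=im,w=cloud(d,p))
    for q in ['case','lid_handle','lid_hinge','jig','jig_fence','jig_stop','bar_grey','saw','coupon','calliper','marker_beaker','slide_trays','sample_bottle']:
        print(q,[(round(x['score'],2),np.round(x['at']).tolist()) for x in optics.search_frame(c,q)[:2]])
s=r.sense();print(s)
E
```

```text
pics
scene [1144.52293053 -851.54880089  959.78669535] [-130.16251336   -0.3620677    33.93216745]
case [(0.95, [534.0, 174.0, 94.0]), (0.62, [523.0, -239.0, 12.0])]
lid_handle [(0.69, [512.0, 207.0, 94.0])]
lid_hinge [(0.74, [512.0, 205.0, 94.0]), (0.67, [567.0, -492.0, 89.0])]
jig [(0.94, [546.0, -236.0, 12.0])]
jig_fence [(0.56, [582.0, -241.0, 30.0])]
jig_stop [(0.57, [585.0, -244.0, 28.0]), (0.53, [563.0, -132.0, 39.0])]
bar_grey []
saw [(0.84, [687.0, -210.0, 14.0])]
coupon [(0.51, [534.0, -56.0, 34.0])]
calliper [(0.71, [522.0, -238.0, 10.0]), (0.62, [488.0, 493.0, 7.0])]
marker_beaker [(0.83, [781.0, -37.0, 78.0])]
slide_trays [(0.92, [420.0, -474.0, 45.0]), (0.24, [782.0, -37.0, 76.0])]
sample_bottle [(0.62, [570.0, -490.0, 91.0]), (0.26, [511.0, 206.0, 98.0])]
top [ 405.88267497   -2.1835276  1634.72112483] [-173.83949949   -0.29847468  -89.21382888]
case [(0.68, [511.0, 215.0, 92.0]), (0.45, [680.0, -185.0, 6.0])]
lid_handle [(0.59, [503.0, 223.0, 92.0]), (0.47, [509.0, 215.0, 91.0])]
lid_hinge [(0.65, [507.0, 224.0, 92.0]), (0.57, [481.0, 494.0, 10.0])]
jig [(0.74, [529.0
[... 365 characters left out ...]
(0.19, [509.0, 215.0, 91.0])]
{'time': 1.4, 'joint_pos': array([-6.90642631e+01,  7.46998434e+00,  8.52674002e+01,  9.25858829e-04,
        8.72634395e+01, -4.89447958e+00]), 'qd': array([-0.09023601,  0.11011886, -0.02182938, -0.04455164,  0.04501175,
       -0.03400313]), 'joint_efforts': array([-2.92501436e-04, -5.69309056e+01, -5.00850034e+01, -3.01935115e-04,
        1.47438266e-03,  9.50868696e-06]), 'tool_pos': array([ 261.4340919 , -540.04381985,  231.30838983]), 'tcp_rot': array([-1.79999008e+02,  7.42062626e-04, -6.41698277e+01]), 'ft_force': array([0.57117414, 1.83336008, 0.02008373]), 'wrist_torque': array([ 0.01971279, -0.01136715,  0.03354784]), 'finger_gap': 85.58581994608228}
```

View pics/top.png

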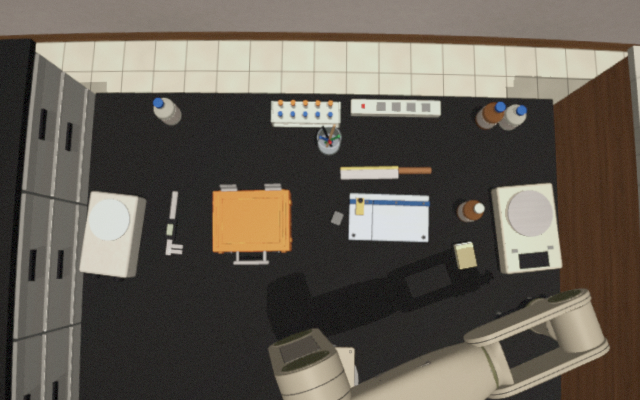

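View pics/scene.png

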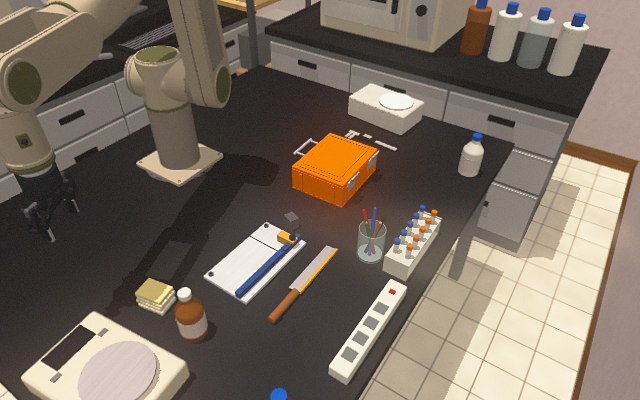

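The top view shows the case at px (213–291, 190–252) with its handle at (251, 262), the jig at (349–429, 194–241) with the stop at (360, 206), and the coupon at (337, 218). The scene view agrees, and the lid is shut. Next I fit poses to these.

```bash
python3 - <<'E'
from h import *
for c in('top','scene'):
    z=np.load(c+'.npz'); im,w=z['im'],z['w']; hsv=cv2.cvtColor(im,cv2.COLOR_BGR2HSV)
    H,S,V=[hsv[...,i].astype(int) for i in range(3)]
    X,Y,Z=w[...,0],w[...,1],w[...,2]
    def rect(m,n):
        p=w[m].astype(np.float32); q=p[:,:2]
        print(c,n,len(p),'med',np.round(np.median(p,0),1),cv2.minAreaRect(q))
    near=lambda x,y,rx,ry:(abs(X-x)<rx)&(abs(Y-y)<ry)
    rect((H<20)&(S>150)&near(515,215,140,180)&(Z>84),'lid')
    rect((S<90)&near(385,215,40,90)&(Z>65),'handle')
    rect((H>95)&(H<125)&(S>110)&near(560,-235,120,180)&(Z>22)&(Z<38),'fence')
    rect((S<70)&(V>120)&near(540,-235,120,180)&(Z>5)&(Z<19),'bed')
    rect((H>15)&(H<35)&(S>110)&near(560,-125,50,50)&(Z>20),'stop')
    rect(near(534,-56,35,35)&(Z>20),'coupon')
E
```

```text
Traceback (most recent call last):
cv2.error: OpenCV(4.12.0) /io/opencv/modules/imgproc/src/convhull.cpp:143: error: (-215:Assertion failed) total >= 0 && (depth == CV_32F || depth == CV_32S) in function 'convexHull'
```

```bash
cat > fit.py <<'E'
from h import *
for c in('top','scene'):
    z=np.load(c+'.npz'); im,w=z['im'],z['w']; hsv=cv2.cvtColor(im,cv2.COLOR_BGR2HSV)
    H,S,V=[hsv[...,i].astype(int) for i in range(3)]
    X,Y,Z=w[...,0],w[...,1],w[...,2]
    if c=='top': print(w[220,252],hsv[220,252],w[215,390],w[262,251],w[300,150])
    def rect(m,n):
        p=w[m].astype(np.float32)
        if len(p)<5: print(c,n,'none');return
        (cx,cy),s,a=cv2.minAreaRect(np.ascontiguousarray(p[:,:2]))
        print(c,n,len(p),'med',np.round(np.median(p,0),1),'rect',np.round([cx,cy,*s,a],1))
    near=lambda x,y,rx,ry:(abs(X-x)<rx)&(abs(Y-y)<ry)
    rect((H<20)&(S>150)&near(515,215,140,180)&(Z>80),'lid')
    rect((S<90)&near(385,215,40,90)&(Z>65),'handle')
    rect((H>95)&(H<125)&(S>110)&near(560,-235,120,180)&(Z>22)&(Z<38),'fence')
    rect((S<70)&(V>120)&near(540,-235,120,180)&(Z>5)&(Z<19),'bed')
    rect((H>15)&(H<35)&(S>110)&near(560,-125,50,50)&(Z>20),'stop')
    rect(near(534,-56,35,35)&(Z>20),'coupon')
E
python3 fit.py
```

```text
[509.68473628 218.68191613  92.46913309] [ 17 152 215] [ 537.67728175 -223.07026602   16.24205271] [379.07138593 219.01746801  86.99608329] [ 2.46135567e+02  5.63569030e+02 -5.26609927e-01]
top lid 3969 med [514.4 235.1  92.9] rect [508.6 223.8 188.4 239.2   1.9]
top handle 173 med [382.3 211.8  90.8] rect [394.7 213.3  37.3 153.8   1. ]
top fence 184 med [ 578.2 -248.1   30.7] rect [ 578.4 -220.5  260.7   11.2   89. ]
top bed 2836 med [ 520.  -220.4   12.9] rect [ 556.3 -208.8  285.9  203.9   88.9]
top stop 11 med [ 573.4 -121.1   44.3] rect [ 560.6 -123.6   38.6   13.4    7.2]
top coupon 113 med [523.6 -45.3  38.9] rect [520.5 -57.8  55.4  40.2  79.9]
scene lid 2548 med [516.6 203.9  91.1] rect [513.6 220.1 205.9 246.8   2.4]
scene handle 113 med [382.8 210.6  88. ] rect [392.9 217.5  41.  161.5   3. ]
scene fence 343 med [ 578.6 -254.7   29.2] rect [ 578.9 -223.1  257.8   19.7   88.9]
scene bed 3043 med [ 518.6 -241.1   11.5] rect [ 554.4 -221.4  262.6  205.4   88.7]
scene stop 147 med [ 558.6 -130.9   36.3] rect [ 564.8 -124.5   28.8   57.2   88.7]
scene coupon 140 med [528.7 -54.4  35.7] rect [523.4 -51.9  30.6  44.2  69. ]
```

```bash
python3 -m pendant '[[1,0,0,0,-8.25],[1,0,0,0,-8.25],[1,0,0,0,-8.25],[1,0,0,0,-8.25],[1,0,0,0,-8.25],[1,0,0,0,-8.25],[1,0,0,0,-8.25],[1,0,0,0,-8.25],[1,40,-10,0,0],[1,40,-40,0,0]]' 30; python3 -m pendant '[[1,40,-40,0,0],[1,26,-40,0,0],[1,0,-40,0,0],[1,0,-40,0,0],[1,0,-40,0,0],[1,0,-40,0,0],[1,0,-40,0,0],[1,0,-40,0,0],[1,0,-40,0,0],[1,0,-40,0,0]]'; python3 -m pendant '[[1,0,-40,0,0],[1,0,-40,0,0],[1,0,-40,0,0],[1,0,-40,0,0],[1,0,-40,0,0],[1,0,-40,0,0],[1,0,-40,0,0],[1,0,0,0,0]]'
```

```text
time: 2.4
tool_pos: [335.4, -493.7, 231.0]
tcp_rot: [180.0, -0.0, 1.6]
ft_force: [1.2, 0.8, -0.4]
finger_gap: 85.6
time: 3.4
tool_pos: [383.7, -93.8, 231.5]
tcp_rot: [180.0, -0.0, 1.8]
ft_force: [-0.1, 0.5, 0.4]
finger_gap: 85.3
time: 4.2
tool_pos: [374.2, 188.7, 231.4]
tcp_rot: [-179.9, -0.0, 2.1]
ft_force: [-0.6, -0.4, 0.5]
finger_gap: 85.4
```

```bash
python3 - <<'E'
from h import *
im,d,p=snap('wrist','w1'); w=cloud(d,p); np.savez('w1',im=im,w=w); print(p['eye'],p['orientation'])
hsv=cv2.cvtColor(im,cv2.COLOR_BGR2HSV); S=hsv[...,1]; X,Y,Z=[w[...,i] for i in range(3)]
m=(S<90)&(Z>70)&(Z<100)&(X>355)&(X<408); q=w[m].astype(np.float32); print(len(q),np.median(q,0))
mm=m&(X<395); q=w[mm].astype(np.float32); print('bar',np.median(q,0),q.min(0),q.max(0),cv2.minAreaRect(np.ascontiguousarray(q[:,:2])))
o=(hsv[...,0]<20)&(S>150)&(Z>80); q=w[o]; print('lid z',np.median(q[:,2]),np.nanpercentile(q,[1,99],axis=0))
E
```

```text
[370.25003099 266.79899531 375.07653355] [ 1.62139820e+02 -3.29660197e-02  2.12029239e+00]
1681 [380.07742  232.44247   90.675514]
bar [378.60428 225.62271  90.85948] [371.50375  165.31668   85.549385] [394.98953 274.51822  93.87167] ((383.9968566894531, 220.0189208984375), (23.271259307861328, 109.18013763427734), 0.9518882632255554)
lid z 94.01417196382522 [[411.61923846 -17.01363423  87.44318062]
 [756.23661104 340.44536123 114.23574939]]
```

View pics/w1.png

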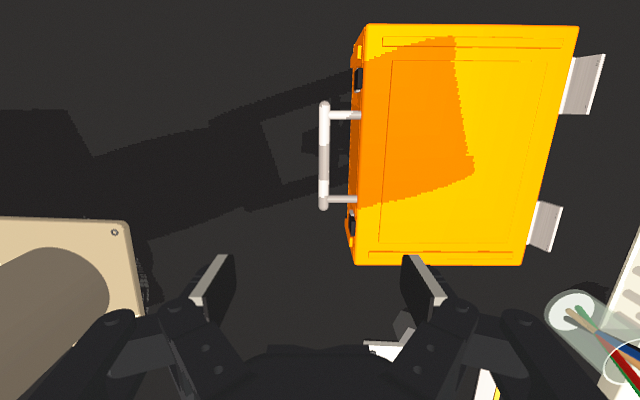

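The wrist view shows the handle at px (324, 155), two white posts, and the lid to its right. It sits at about (379, 220, 85). I narrow the jaws, go down over it, then grip.

```bash
python3 -m pendant '[[0.28,6,-31,0,0],[0.28,0,0,40,0],[0.28,0,0,30,0],[0.28,0,0,0,0],[0.28,0,0,0,0],[0.28,0,0,30,0],[0.28,0,0,30,0],[0.28,0,0,20,0],[0.28,0,0,13,0],[0.28,0,0,0,0]]' 30;  python3 -m pendant '[[0,0,0,0,0],[0,0,0,0,0],[0,0,0,0,0],[0,0,0,0,0],[0,0,0,0,0]]' 35
```

```text
time: 5.25
tool_pos: [380.2, 215.5, 68.3]
tcp_rot: [180.0, 0.0, 1.8]
ft_force: [-0.1, -0.0, 0.7]
finger_gap: 23.4
time: 5.75
tool_pos: [379.3, 215.9, 69.7]
tcp_rot: [180.0, 0.1, 1.8]
ft_force: [-10.5, -2.2, 5.8]
finger_gap: 9.7
```

```bash
python3 -c "
import numpy as np
f=np.radians(1.3+np.linspace(0,104,27));x=-225*np.cos(f);z=225*np.sin(f)
print([[0,round(a,1),0,round(-b,1),0] for a,b in zip(np.diff(x),np.diff(z))])"
```

```text
[[0, np.float64(0.9), 0, np.float64(-15.7), 0], [0, np.float64(2.0), 0, np.float64(-15.6), 0], [0, np.float64(3.1), 0, np.float64(-15.4), 0], [0, np.float64(4.1), 0, np.float64(-15.1), 0], [0, np.float64(5.2), 0, np.float64(-14.8), 0], [0, np.float64(6.2), 0, np.float64(-14.4), 0], [0, np.float64(7.2), 0, np.float64(-14.0), 0], [0, np.float64(8.2), 0, np.float64(-13.4), 0], [0, np.float64(9.1), 0, np.float64(-12.8), 0], [0, np.float64(9.9), 0, np.float64(-12.2), 0], [0, np.float64(10.8), 0, np.float64(-11.4), 0], [0, np.float64(11.5), 0, np.float64(-10.7), 0], [0, np.float64(12.3), 0, np.float64(-9.8), 0], [0, np.float64(12.9), 0, np.float64(-8.9), 0], [0, np.float64(13.5), 0, np.float64(-8.0), 0], [0, np.float64(14.0), 0, np.float64(-7.1), 0], [0, np.float64(14.5), 0, np.float64(-6.1), 0], [0, np.float64(14.9), 0, np.float64(-5.0), 0], [0, np.float64(15.2), 0, np.float64(-4.0), 0], [0, np.float64(15.4), 0, np.float64(-2.9), 0], [0, np.float64(15.6), 0, np.float64(-1.8), 0], [0, np.float64(15.7), 0, np.float64(-0.7), 0], [0, np.float64(15.7), 0, np.float64(0.4), 0], [0, np.float64(15.6), 0, np.float64(1.5), 0], [0, np.float64(15.5), 0, np.float64(2.5), 0], [0, np.float64(15.3), 0, np.float64(3.6), 0]]
```

```bash
python3 -m pendant '[[0,-0.1,0,-15.7,0],[0,2,0,-15.6,0],[0,3.1,0,-15.4,0],[0,4.1,0,-15.1,0],[0,5.2,0,-14.8,0],[0,6.2,0,-14.4,0],[0,7.2,0,-14,0]]'
```

```text
time: 6.45
tool_pos: [406.6, 216.8, 174.8]
tcp_rot: [-180.0, 0.2, 1.9]
ft_force: [-10.6, -0.8, 1.9]
finger_gap: 9.5
```

```bash
python3 -m pendant '[[0,8.2,0,-13.4,0],[0,9.1,0,-12.8,0],[0,9.9,0,-12.2,0],[0,10.8,0,-11.4,0],[0,11.5,0,-10.7,0],[0,12.3,0,-9.8,0],[0,12.9,0,-8.9,0],[0,13.5,0,-8,0],[0,14,0,-7.1,0]]'
```

```text
time: 7.35
tool_pos: [511.1, 220.2, 271.9]
tcp_rot: [-179.9, -0.2, 1.8]
ft_force: [2.3, -0.3, -3.5]
finger_gap: 9.7
```

```bash
python3 -m pendant '[[0,14.5,0,-6.1,0],[0,14.9,0,-5,0],[0,15.2,0,-4,0],[0,15.4,0,-2.9,0],[0,15.6,0,-1.8,0],[0,15.7,0,-0.7,0],[0,15.7,0,0.4,0],[0,15.6,0,1.5,0]]';  python3 -m pendant '[[0,12,0,2,0],[0,8,0,2,0],[0,0,0,0,0]]'
```

```text
time: 8.15
tool_pos: [634.0, 224.1, 288.8]
tcp_rot: [-179.9, -0.2, 1.8]
ft_force: [-0.2, 0.6, 3.5]
finger_gap: 9.2
time: 8.45
tool_pos: [654.5, 224.7, 284.4]
tcp_rot: [-179.9, -0.3, 1.8]
ft_force: [1.5, 1.1, 4.6]
finger_gap: 9.7
```

```bash
python3 -m pendant '[[0.4,0,0,0,0],[0.4,0,0,0,0],[0.4,0,0,0,0],[0.4,0,0,-40,0],[0.4,0,0,-40,0],[0.5,-45,6,0,0],[0.5,-45,6,0,0],[0.5,-45,6,0,0],[0.5,-30,6,20,0],[0.5,0,0,20,0]]'; python3 - <<'E'
from h import *
im,d,p=snap('wrist','w2'); w=cloud(d,p); np.savez('w2',im=im,w=w); print(p['eye'],r.sense()['tool_pos'])
for q in('bar_grey','bar_blue','lid'): print(q,[(round(x['score'],2),np.round(x['at']).tolist()) for x in optics.search_frame('wrist',q)[:2]])
E
```

```text
time: 9.45
tool_pos: [485.6, 195.0, 323.1]
tcp_rot: [-180.0, -0.1, 1.9]
ft_force: [1.8, 1.1, -0.4]
finger_gap: 42.8
[481.64466274 273.33460688 466.61946504] [485.60827991 194.80939627 318.55135461]
bar_grey [(0.84, [546.0, 234.0, 72.0]), (0.24, [646.0, 253.0, 224.0])]
bar_blue []
lid [(0.83, [643.0, 253.0, 227.0])]
```

View pics/w2.png

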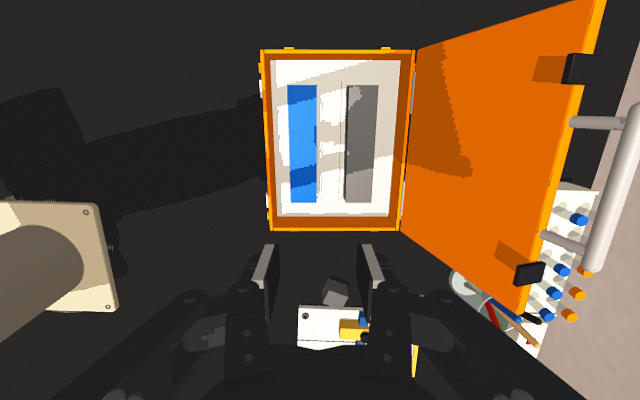

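The lid is back, the grey bar is at px (361, 143) on the hinge side, and the blue bar is at (302, 143). Now I measure the bar tops and the lid angle.

```bash
python3 - <<'E'
from h import *
z=np.load('w2.npz'); im,w=z['im'],z['w']; X,Y,Z=[w[...,i] for i in range(3)]
for n,lo,hi in(('blue',435,500),('grey',515,575)):
    m=(X>lo)&(X<hi)&(Z>62)&(Z<79)&(Y>130)&(Y<318); q=w[cv2.morphologyEx(m.astype(np.uint8),cv2.MORPH_OPEN,np.ones((5,5)))>0].astype(np.float32)
    print(n,len(q),np.median(q,0),cv2.minAreaRect(np.ascontiguousarray(q[:,:2])),np.percentile(q,[2,98],axis=0).round(1).tolist())
q=w[(X>610)&(X<690)&(Z>110)&(Z<260)&(Y>150)&(Y<300)]; hsv=cv2.cvtColor(im,cv2.COLOR_BGR2HSV)
a=np.polyfit(q[:,2],q[:,0],1); print('lid angle rad',np.pi/2+np.arctan(a[0]))
E
```

```text
blue 3244 [462.5935  229.4913   71.06096] ((462.8539123535156, 222.45147705078125), (38.04688262939453, 159.11648559570312), 1.8926334381103516) [[443.6, 146.4, 69.3], [481.7, 299.5, 72.7]]
grey 3330 [542.23596 232.36696  71.06056] ((542.8761596679688, 225.16799926757812), (38.370452880859375, 159.0180206298828), 1.8198641538619995) [[523.3, 149.2, 68.9], [561.3, 302.4, 72.8]]
lid angle rad 1.8479041668493428
```

```bash
python3 -m pendant '[[0.66,30,1,0,0],[0.66,28.2,0.5,0,0],[0.66,0,0,40,0],[0.66,0,0,40,0],[0.66,0,0,40,0],[0.66,0,0,40,0],[0.66,0,0,40,0],[0.66,0,0,30,0],[0.66,0,0,20,0],[0.66,0,0,0,0]]'; python3 -m pendant '[[0.66,0,0,14,0],[0.66,0,0,3,0],[0.66,0,0,0,0]]'
```

```text
time: 10.65
tool_pos: [545.2, 195.1, 69.2]
tcp_rot: [179.9, 0.3, 1.8]
ft_force: [-0.4, 0.2, -0.3]
finger_gap: 56.3
time: 10.95
tool_pos: [547.0, 195.7, 55.6]
tcp_rot: [-180.0, -0.0, 1.8]
ft_force: [0.1, 0.1, 0.1]
finger_gap: 56.6
```

```bash
python3 -m pendant '[[0.66,0,0,0,0]]'; python3 -m pendant '[[0.66,0,0,0,0]]'
```

```text
time: 11.05
tool_pos: [547.3, 195.8, 56.2]
tcp_rot: [-180.0, -0.1, 1.8]
ft_force: [0.2, -0.0, 0.6]
finger_gap: 56.0
time: 11.15
tool_pos: [547.2, 195.8, 56.2]
tcp_rot: [-180.0, -0.1, 1.8]
ft_force: [0.1, -0.7, -0.3]
finger_gap: 56.5
```

```bash
python3 -m pendant '[[0.66,-3.3,0,5,0],[0.66,0,0,0,0],[0.3,0,0,0,0],[0.3,0,0,0,0],[0.3,0,0,0,0],[0.3,0,0,0,0],[0.3,0,0,0,0]]' 80; python3 -m pendant '[[0.3,0,0,-5,0],[0.3,0,0,-10,0],[0.3,0,0,-20,0],[0.3,0,0,-30,0],[0.3,0,0,-40,0],[0.3,0,0,-35,0],[0.3,0,0,0,0]]'
```

```text
time: 11.85
tool_pos: [543.6, 195.6, 50.7]
tcp_rot: [-180.0, -0.0, 1.8]
ft_force: [-0.3, -0.4, 4.9]
finger_gap: 36.2
time: 12.55
tool_pos: [546.0, 196.3, 196.7]
tcp_rot: [-179.9, -0.5, 1.8]
ft_force: [0.6, 0.2, -2.7]
finger_gap: 36.1
```

```bash
python3 -m pendant '[[0.3,0,15,0,0],[0.3,0,30,0,0],[0.3,0,40,0,0],[0.3,0,40,0,0],[0.3,-5,40,0,0],[0.3,-5,40,0,0],[0.3,-5,40,0,0],[0.3,-5,40,0,0],[0.3,-5,40,0,0],[0.3,-5,40,0,0]]'; python3 -m pendant '[[0.3,0,40,0,0],[0.3,0,35,0,0],[0.3,0,20,0,0],[0.3,0,10,0,2.9],[0.3,0,0,0,0],[0.3,0,0,0,0]]'; python3 - <<'E'
from h import *
print(r.sense()['tool_pos'],r.sense()['tcp_rot'])
im,d,p=snap('wrist','w3'); w=cloud(d,p); np.savez('w3',im=im,w=w); print(p['eye'])
im,d,p=snap('top'); np.savez('top2',im=im,w=cloud(d,p))
E
```

```text
time: 13.55
tool_pos: [522.5, -171.8, 187.6]
tcp_rot: [-179.9, 0.2, 1.8]
ft_force: [1.1, -0.0, -3.4]
finger_gap: 36.1
time: 14.15
tool_pos: [527.4, -274.4, 188.8]
tcp_rot: [-179.9, 0.1, -1.0]
ft_force: [-0.4, -0.3, -2.9]
finger_gap: 36.3
[ 527.41447263 -274.42757158  188.78624131] [-1.79898331e+02  1.23078508e-01 -1.00932034e+00]
[ 528.02841958 -196.25484811  332.40303672]
```

View pics/w3.png

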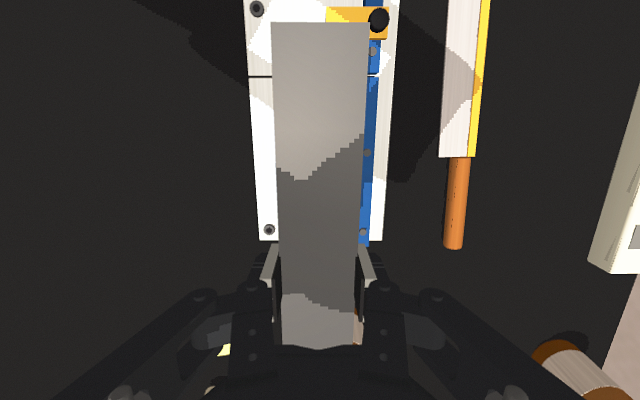

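```bash
python3 - <<'E'
from h import *
z=np.load('w3.npz'); im,w=z['im'],z['w']; hsv=cv2.cvtColor(im,cv2.COLOR_BGR2HSV); X,Y,Z=[w[...,i] for i in range(3)]
H,S,V=[hsv[...,i].astype(int) for i in range(3)]
blue=(H>95)&(H<125)&(S>110)&(Z>22)&(Z<38)
bed=(S<60)&(Z>6)&(Z<18)&(X>430)&(X<630)&(Y>-360)
for n,m in(('blue',blue),('bed',bed)):
    L=[];Rr=[]
    for v in range(60,236,6):
        u=np.where(m[v])[0]
        if len(u)>3: L.append(w[v,u[0]]);Rr.append(w[v,u[-1]])
    for k,e in(('near',L),('far',Rr)):
        e=np.array(e); a=np.polyfit(e[:,1]+220,e[:,0],1); print(n,k,'x at y=-220',a[1].round(1),'yaw',np.degrees(-np.arctan(a[0])).round(2),'z',np.median(e[:,2]).round(1),'res',np.std(e[:,0]-np.polyval(a,e[:,1]+220)).round(2))
br=(H>12)&(H<35)&(S>110)&(Z>24)&(Z<60)&(X>500)&(X<600)&(Y<-80); q=w[br]; print('brass',len(q),np.percentile(q,[1,50,99],axis=0).round(1).tolist())
bar=(Z>150)&(Z<185)&(X>495)&(X<560)&(S<60)&(Y>-330); bar=cv2.erode(bar.astype(np.uint8),np.ones((3,3)))>0
q=w[bar&(Y>-240)].astype(np.float32); print('bar',len(q),np.median(q,0),cv2.minAreaRect(np.ascontiguousarray(q[:,:2])),np.percentile(q,[1,99],axis=0).round(1).tolist())
c,*_=np.linalg.lstsq(np.c_[q[:,0]-530,q[:,1]+240,np.ones(len(q))],q[:,2],rcond=None); print('tilt',c)
z=np.load('top2.npz');im2,w2=z['im'],z['w']; hs=cv2.cvtColor(im2,cv2.COLOR_BGR2HSV).astype(int)
# slot / bed front row
b=bed; col=[255]; 
for u in (256,260,264): print('slot',[ (v,int(V[v,u]),w[v,u].round(1).tolist()) for v in range(68,84) if V[v,u]<120])
s=np.load('scene.npz'); 
E
```

```text
blue near x at y=-220 575.5 yaw -1.51 z 31.2 res 1.29
blue far x at y=-220 585.4 yaw -1.12 z 31.2 res 0.3
bed near x at y=-220 455.5 yaw -0.95 z 12.8 res 0.35
bed far x at y=-220 604.6 yaw -1.03 z 13.1 res 0.35
brass 885 [[536.4, -135.0, 33.5], [562.4, -116.5, 38.8], [591.5, -109.8, 50.2]]
  return _methods._mean(a, axis=axis, dtype=dtype,
  ret = um.true_divide(
Traceback (most recent call last):
IndexError: index -1 is out of bounds for axis 0 with size 0
```

```bash
python3 - <<'E'
from h import *
z=np.load('w3.npz'); im,w=z['im'],z['w']; X,Y,Z=[w[...,i] for i in range(3)]
print(w[100,320],w[250,320],w[30,320])
bar=(Z>185)&(Z<225)&(X>495)&(X<560)&(Y>-258)
bar=cv2.erode(bar.astype(np.uint8),np.ones((3,3)))>0
q=w[bar].astype(np.float32); print('bar',len(q),np.median(q,0),cv2.minAreaRect(np.ascontiguousarray(q[:,:2])),np.percentile(q,[0.5,99.5],axis=0).round(1).tolist())
c,*_=np.linalg.lstsq(np.c_[q[:,0]-530,q[:,1]+240,np.ones(len(q))],q[:,2],rcond=None); print('slope x,y,z0',c)
E
```

```text
[ 528.84066157 -192.68613917  208.57456261] [ 527.81062774 -260.47013876  209.38961432] [nan nan nan]
bar 18599 [ 528.0737  -203.10397  208.9871 ] ((527.8505249023438, -211.29925537109375), (93.57813262939453, 37.47416687011719), 88.55966186523438) [[509.3, -256.4, 207.3], [546.9, -165.2, 210.6]]
slope x,y,z0 [-1.84238382e-03 -1.89761281e-03  2.09049132e+02]
```

```bash
python3 -m pendant '[[0.3,14.2,-21.7,0,0],[0.3,0,0,30,0],[0.3,0,0,40,0],[0.3,0,0,30,0],[0.3,0,0,20,0],[0.3,0,0,15,0],[0.3,0,0,5,0],[0.3,0,0,0,0],[0.3,0,0,0,0]]'
```

```text
time: 15.15
tool_pos: [543.8, -254.1, 51.7]
tcp_rot: [179.9, -0.1, -1.0]
ft_force: [0.2, -1.0, -2.6]
finger_gap: 36.3
```

```bash
python3 -m pendant '[[0.3,0,0,10,0],[0.3,0,0,6,0],[0.3,0,0,2,0],[0.3,0,0,0,0],[0.3,0,0,0,0]]'; python3 -m pendant '[[0.3,0,0,1,0],[0.3,0,0,0,0],[0.3,0,0,0,0]]'
```

```text
time: 15.65
tool_pos: [542.8, -253.8, 32.2]
tcp_rot: [-180.0, 0.0, -1.1]
ft_force: [-0.4, 0.4, -3.7]
finger_gap: 36.3
time: 15.95
tool_pos: [542.9, -253.8, 31.3]
tcp_rot: [180.0, -0.0, -1.1]
ft_force: [0.3, 0.1, -4.3]
finger_gap: 36.4
```

```bash
python3 -m pendant '[[0.3,0,-3,0,0],[0.3,0,-3,0,0],[0.3,0,0,0,0],[0.3,0,0,0,0]]'; python3 -m pendant '[[0.3,0,-1,0,0],[0.3,0,-1,0,0],[0.3,0,0,0,0]]'
```

```text
time: 16.35
tool_pos: [542.9, -247.6, 31.2]
tcp_rot: [180.0, 0.0, -1.1]
ft_force: [0.3, 0.4, -2.5]
finger_gap: 36.2
time: 16.65
tool_pos: [543.0, -245.6, 31.2]
tcp_rot: [-180.0, 0.0, -1.1]
ft_force: [-0.6, -0.5, -3.6]
finger_gap: 36.4
```

```bash
python3 -m pendant '[[0.3,0,-0.5,0,0],[0.3,0,-0.5,0,0],[0.3,0,0,0,0]]'; python3 -m pendant '[[0.3,0,-0.5,0,0],[0.3,0,-0.5,0,0],[0.3,0,0,0,0]]'
```

```text
time: 16.95
tool_pos: [543.0, -244.7, 31.2]
tcp_rot: [-180.0, 0.0, -1.1]
ft_force: [-0.5, -0.3, -2.6]
finger_gap: 36.3
time: 17.25
tool_pos: [543.0, -244.0, 31.3]
tcp_rot: [180.0, -0.0, -1.1]
ft_force: [-0.4, -0.8, -3.7]
finger_gap: 36.7
```

```bash
python3 -m pendant '[[0.3,0,-0.5,0,0],[0.3,0,-0.5,0,0],[0.3,0,0,0,0]]'; python3 -m pendant '[[0.3,0,-0.5,0,0],[0.3,0,0,0,0]]'
```

```text
time: 17.55
tool_pos: [543.1, -243.9, 31.6]
tcp_rot: [179.9, -0.0, -1.1]
ft_force: [-1.4, -5.8, -2.9]
finger_gap: 36.5
time: 17.75
tool_pos: [543.1, -243.9, 31.7]
tcp_rot: [179.9, -0.0, -1.1]
ft_force: [-1.5, -8.0, -3.8]
finger_gap: 36.5
```

```bash
python3 -m pendant '[[0.3,2,0,0,0],[0.3,2,0,0,0],[0.3,1.5,0,0,0],[0.3,0,0,0,0]]' 110; python3 -m pendant '[[0.3,0.8,0,0.5,0],[0.3,0.8,0,0.5,0],[0.3,0,0,0,0]]'
```

```text
time: 18.15
tool_pos: [547.6, -244.0, 31.2]
tcp_rot: [179.9, 0.1, -1.0]
ft_force: [-4.7, -9.2, -0.6]
finger_gap: 35.9
time: 18.45
tool_pos: [549.0, -244.1, 30.9]
tcp_rot: [179.9, 0.1, -1.0]
ft_force: [-8.7, -8.3, 4.1]
finger_gap: 35.7
```

```bash
python3 -m pendant '[[0.3,0.8,0,0,0],[0.3,0.8,0,0,0],[0.3,0,0,0,0]]'; python3 -m pendant '[[0.3,0.8,0,0,0],[0.3,0.8,0,0,0],[0.3,0,0,0,0]]'
```

```text
time: 18.75
tool_pos: [550.7, -244.1, 30.9]
tcp_rot: [179.9, 0.1, -1.0]
ft_force: [-8.2, -7.3, 3.5]
finger_gap: 35.4
time: 19.05
tool_pos: [551.7, -244.1, 30.9]
tcp_rot: [179.9, 0.2, -1.0]
ft_force: [-11.0, -7.2, 7.1]
finger_gap: 35.5
```

```bash
python3 -m pendant '[[0.3,0.7,0,0.7,0],[0.3,0.7,0,0.7,0],[0.3,0.7,0,0.7,0],[0.3,0,0,0,0]]'
```

```text
time: 19.45
tool_pos: [551.9, -244.1, 30.8]
tcp_rot: [179.9, 0.4, -1.0]
ft_force: [-31.4, -1.4, 32.4]
finger_gap: 35.3
```

```bash
python3 -m pendant '[[0.3,0.6,-0.2,0.3,0],[0.3,0,0,0,0],[0.3,0,0,0,0]]'; python3 - <<'E'
from h import *
im,d,p=snap('wrist','w4'); w=cloud(d,p)
im2,d2,p2=snap('scene'); c=im2[150:350,170:400]; cv2.imwrite('pics/s4.png',cv2.resize(c,None,fx=3,fy=3,interpolation=cv2.INTER_CUBIC)[:600])
X,Y,Z=[w[...,i] for i in range(3)]
bar=(Z>42)&(Z<58)&(X>515)&(X<580)&(Y>-225)&(Y<-137); bar=cv2.morphologyEx(bar.astype(np.uint8),cv2.MORPH_OPEN,np.ones((5,5)))>0
q=w[bar].astype(np.float32); print('bar',len(q),np.median(q,0),cv2.minAreaRect(np.ascontiguousarray(q[:,:2])),np.percentile(q,[.5,99.5],axis=0).round(1).tolist())
c,*_=np.linalg.lstsq(np.c_[q[:,0]-550,q[:,1]+180,np.ones(len(q))],q[:,2],rcond=None); print('slope',c)
s=r.sense(); print(s['time'],s['ft_force'],s['tool_pos'],s['wrist_torque'])
E
```

```text
time: 19.75
tool_pos: [552.0, -244.2, 30.8]
tcp_rot: [179.9, 0.5, -1.0]
ft_force: [-36.5, -1.6, 37.6]
finger_gap: 35.5
bar 18828 [ 552.03284  -173.72473    51.034306] ((551.9105224609375, -180.98362731933594), (88.42269897460938, 38.49911117553711), 89.15132904052734) [[533.0, -224.2, 49.4], [571.1, -137.4, 52.7]]
slope [-5.70978831e-03 -8.06241110e-04  5.10462606e+01]
19.85 [-35.47970513  -1.55502003  36.92265485] [ 552.00069038 -244.14730533   30.84061294] [-0.20742689  5.87084286  0.98986789]
```

View pics/w4.png

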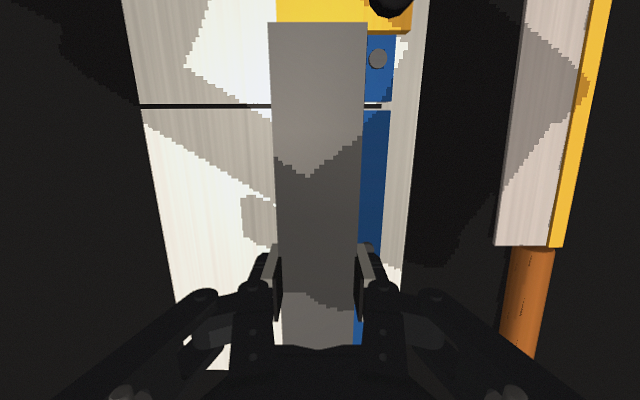

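View pics/s4.png

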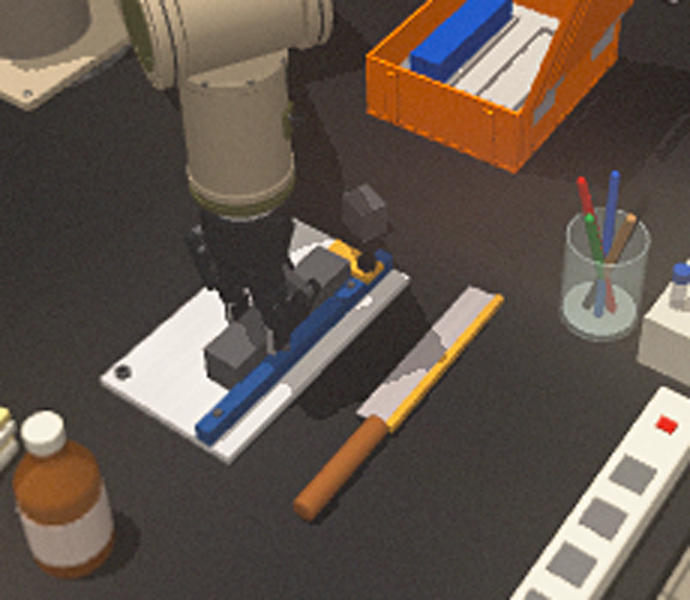

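The wrist view shows the bar's end at px (318, 22) butted against the brass block. It lies parallel along the fence, the slot line is at row 105, and the fingers are at row 280, well on the long side. The scene crop shows the lid open, the blue bar still in the case, and the coupon, saw, beaker and bottle in place. I'm handing in.

```bash
python3 -c "
from bench import *
s=r.sense();print(s['time'],s['ft_force'],s['finger_gap']);print(hand_in())"
```

```text
19.85 [-35.47970513  -1.55502003  36.92265485] 35.88184046059751
the job is handed in; nothing more can be done
None
```

The job is done and handed in at 19.85 s, with the arm still gripping and pressing the grey bar into the jig.

- **Lid:** I swung it back by the handle, and it measured 1.848 rad, which is on its stop.
- **Bar in the jig:** I took the grey bar from the hinge side, slid it until its end touched the brass stop (about 8 N), then pressed it with one diagonal push.
- **Final push:** It reads about 35 N towards the fence and 37 N downwards. Even with friction at 0.6 taking its worst share, that should leave roughly 10 N or more on each face. I could not measure the force on each face separately.
- **Bar position:** It lies parallel to the fence to within about 0.2° and level to about 0.3°. Its top measured 51 mm against the expected 50, the same 1 mm bias I saw earlier with this camera. The depth data put its end about 1–2 mm short of the stop. The picture and the contact force both show it touching.
- **Side force at the stop:** It fell from 8 N to about 1.6 N during the push, but the tool did not move back along the fence.
- **Hand clearance:** The nearest finger edge is about 68 mm from the saw slot, on its long side.
- **Bystanders:** The blue bar is still in the case. The coupon, saw, beaker and bottle look undisturbed in the last picture. The calliper is out of view there and the trays barely show, so I did not check those two.

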